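Clamp the square specimen carrier in the inclined trimming vice

ROBOT

A 7-joint arm with a two-finger parallel gripper is mounted at the origin on a cart in front of the work surface, level with it; the furniture and walls round the work are solid. World frame = base frame: x ahead of the robot, y to its left, z up, the work surface at z = 0. Lengths are in m, angles in rad, forces in N, time in s.
With the tool pointing down it reaches from about 0.4 to 0.925 m from the base axis. Payload 5.6 kg.
Tool frame: the origin (TCP) lies at the centre of the arm's flange, where the gripper is bolted on; the fingertips stand 173 mm ahead of it and the grasp point (between the pads) lies 155 mm ahead of it; z points along the fingers, x is the direction in which the jaws open and shut, and the axes are right-handed (so a half turn about z gives the same grasp; the last joint's range is limited). The gripper opens to 85 mm and grips with 20 to 120 N. Pads are 22 mm wide; open, the fingers measure 114 mm over their backs; the gripper's body (76 mm by 85 mm) begins 54 mm behind the grasp point. The pads swing forward as they close: fully open they stand 13 mm farther back than shut.
Start: joints at [-1.361, 0.468, -0.012, 1.603, 0.006, 1.071, -0.056], TCP at [0.163, 0.629, 0.405] pointing down, gripper open.
Joint ranges: [-2.53, 2.53], [-0.31, 2.02], [-1.57, 1.55], [0.28, 2.44], [-1.29, 4.43], [0.15, 1.84], [-2.92, 2.92]. Speed limits (rad/s): [2.57, 2.57, 3.14, 3.14, 3.14, 3.14, 3.14].

INTERFACE

Orientations are given as a rotation vector (axis times angle).
In Python, from rig import * gives the robot as it stands. Calls block until the motion is done:
- reach(position, orientation): joint-space move of the TCP to a pose.
- move_straight(position, frame=None, rate=0.15, threshold=None): straight line of the TCP; frame=None keeps the orientation; rate is the mean speed in m/s. With threshold (N) it stops when the force on the tool has changed by that much, and returns True; else False.
- set_joints(angles): joint-space move.
- set_gripper(opening, newtons=None): finger opening in m; newtons is the grip in N (None keeps the last); returns when the fingers have stopped.
- pause(seconds).
- inverse_kinematics(position, orientation): joint angles nearest the present ones, or None.
- camera(name): name is "side" or "top"; returns a dict with "pixels" (480x640x3 uint8, red, green, blue), "camera_matrix" (3x3 intrinsics, pixels), "dist_coeffs" ([k1, k2, p1, p2, k3] as OpenCV has them; the pictures are not rectified), "T" (4x4, takes a point from camera to world coordinates). Camera axes: x right, y up, looking along -z (the intrinsics and any distortion apply to the point x, -y, -z); pixel columns grow to the right and rows downward; lengths in m; the calibration is good to about 2 mm. A picture is of the moment at which its call begins. There is no depth.
A pose or a line that the arm cannot do raises IKError and nothing moves.
- finish_job(): hands the job in, once; it reports no verdict.
Readings, each from a call of its own:
- read_time(): time.
- read_q(): joint angles.
- read_qd(): joint speeds.
- read_tau(): joint torques, N m.
- read_ee_pos(): TCP position.
- read_ee_rot(): TCP orientation.
- read_contact_force(): force on the tool from outside, world axes, zero at the start.
- read_wrist_torque(): the same for the moment, N m.
- read_gripper_width(): finger opening in m.
Only numpy, scipy, OpenCV 4.12 (cv2) and the standard library are available. Lean on these libraries where they do the work, as an engineer would, in place of code of your own. Each camera call takes 0.05 s, during which the arm holds its last target. There are 200 camera calls.

TASK

Take the square specimen carrier (not the round one), turn it until its sides are square to the sloping vice, and set it down between the jaws so that its foot sits fully flat on the bed. Then slide the movable jaw up against it until the carrier is held snugly between both jaws, and let go. Leave the round carrier, the timer and the small bottle where they are.

Things in the scene. Friction and masses are not known exactly. Their poses are not given: they have to be found in the camera images.
- square_center (a point): Square specimen carrier: loose aluminium block 26 x 26 mm, 56 mm tall, heavy steel foot, 0.1 kg, small clear specimen (6 mm high) on top; stands upright on the worktop at any yaw. Point: its centre, 28 mm above its foot; z up its length, x and y normal to its flats; any quarter turn serves. In the vice its lowest 16 mm are enclosed: grip it across flats, 38 to 46 mm above its foot.
- round_center (a point): Round specimen carrier: loose aluminium cylinder, 29 mm diameter, 56 mm tall, with the same specimen on top. Not wanted. Point: its centre, 28 mm above its foot. The two carriers stand in either order, 14 cm or more apart, in front of the vice.
- vice_bed: Vice's bed, fixed, rising 25 deg away from the robot. Origin: on the bed, 48 mm up, under the clamped carrier's axis. x uphill, y level to the left, z square to the bed. Low rail's face x = -15 mm, 16 high; uphill rail x = +15, 10 high (each 8 thick, y -34 to 60): a 30 mm pocket for the 26 mm carrier. Fixed jaw's face y = -13 mm, 16 high, 17 thick. A carrier let go flat on the bed stays standing.
- vice_jaw (a joint): Travel of the sliding jaw (m): 0 open, growing as it moves in -y of the bed towards the fixed jaw; limit 0.012. Its face (16 mm high) is at bed y = 21 mm minus travel; gap between jaws 34 mm minus travel. At 0.008 it touches the clamped carrier. Starts at 0 to 0.004. Friction about 2.5 N; stays where it is left.
- jaw_plate (a point): Centre of the outer face of the sliding jaw's upright push plate (36 wide along x, 8 thick, 20 mm high), pushed in -y of the bed to shut the jaw. Axes as the bed's. The point is 26 mm above the bed, at bed y = 74 mm minus travel; the plate spans 16 to 36 mm above the bed and there is free space beyond it in +y.
- timer: White bench timer, 60 x 68 x 24 mm, loose bystander. Origin: centre of its underside. A tall microscope stands behind it, to the right of the vice.
- oil_bottle: Small amber bottle with a black cap, 25 mm diameter, 62 mm tall, loose bystander. Origin: centre of its underside.
Things that resemble listed ones, but are neither listed nor needed, are in the scene too. Leave any yellow look-alike of the part that bears square_center alone.

How it is judged:
By the outcome, as a careful person would: the job done as asked, in the order asked, and still so for the second after the job is handed in, with the robot touching nothing.
It also fails if it takes over 48 s, if anything falls off the work surface, if the arm or the gripper's body presses on something with over 40 N, if the wrist force passes 120 N, or if a joint passes its speed limit or range.

## Working session

There is one attempt and no reset: what is moved stays moved. The work goes in short steps, each a Python script; the robot and the scene stay as the last script left them, time stands still between calls to the robot, and variables do not carry over. Pictures are saved under pics/ and viewed, about 8 in all and at most 12, crops included, and the job is handed in when it is done.

```bash
mkdir -p pics
python3 - <<'E'
from rig import *
import cv2,numpy as np,pickle
D={}
for n in("side","top"):
    c=camera(n);D[n]=c
    cv2.imwrite(f"pics/{n}0.png",c["pixels"][:,:,::-1])
    print(n,np.round(c["T"],3).tolist(),np.round(c["camera_matrix"],1).tolist(),c["dist_coeffs"])
pickle.dump(D,open("d0.pkl","wb"))
print(read_time(),read_ee_rot())
E
```

```text
side [[-0.999, 0.003, 0.036, 0.539], [0.032, -0.428, 0.903, 0.952], [0.018, 0.904, 0.427, 0.437], [0.0, 0.0, 0.0, 1.0]] [[587.8, 0.0, 318.1], [0.0, 587.8, 241.9], [0.0, 0.0, 1.0]] [0.00609005 0.         0.         0.         0.        ]
top [[0.019, 0.994, -0.109, 0.412], [-1.0, 0.02, 0.015, 0.163], [0.017, 0.108, 0.994, 0.925], [0.0, 0.0, 0.0, 1.0]] [[497.7, 0.0, 315.0], [0.0, 497.7, 229.5], [0.0, 0.0, 1.0]] [-0.14301513  0.          0.          0.          0.        ]
0.1 [ 2.48291981e+00  1.92298960e+00 -1.85526587e-03]
```

View pics/top0.png

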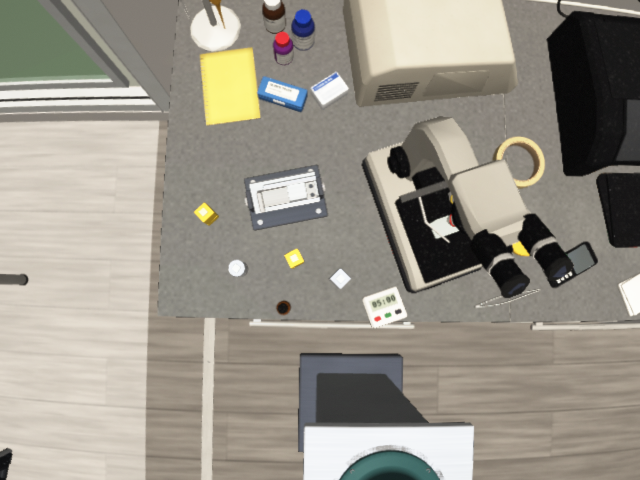

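View pics/side0.png

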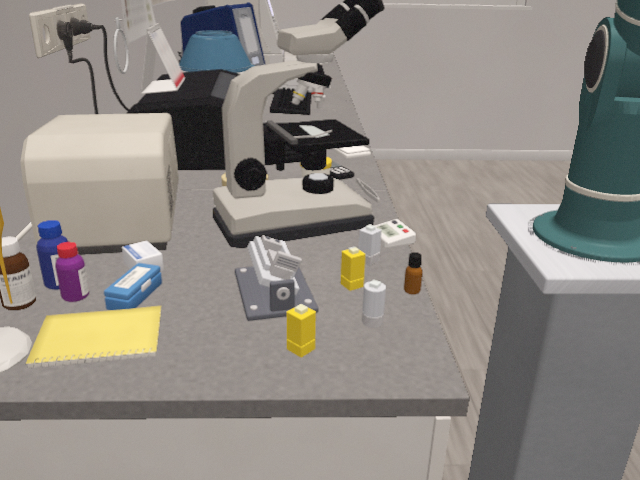

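The top view shows two yellow blocks at (205,213) and (294,258), which are look-alikes. The white-topped round carrier is at (237,268) and the silver square one is at (341,279), which is (371,240) in the side view. The vice is at (286,197). By the description, I choose the square silver block at (341,279) and will check it in a close crop.

Run:
```python
import cv2,numpy as np,pickle
D=pickle.load(open("d0.pkl","rb"))
t=D["top"]["pixels"][:,:,::-1];s=D["side"]["pixels"][:,:,::-1]
a=cv2.resize(t[150:300,225:375],(600,600),interpolation=cv2.INTER_CUBIC)
cv2.imwrite("pics/c1.png",a)
b=cv2.resize(s[220:330,225:425],(800,440),interpolation=cv2.INTER_CUBIC)
cv2.imwrite("pics/c2.png",b)
```

```text
(no output)
```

View pics/c1.png

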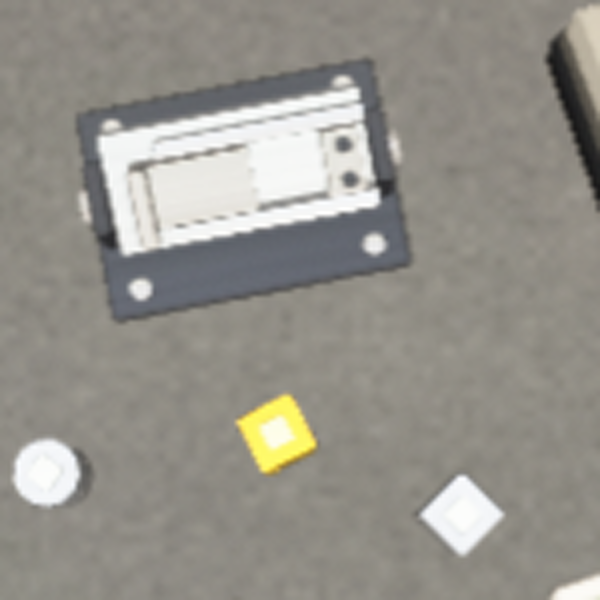

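View pics/c2.png

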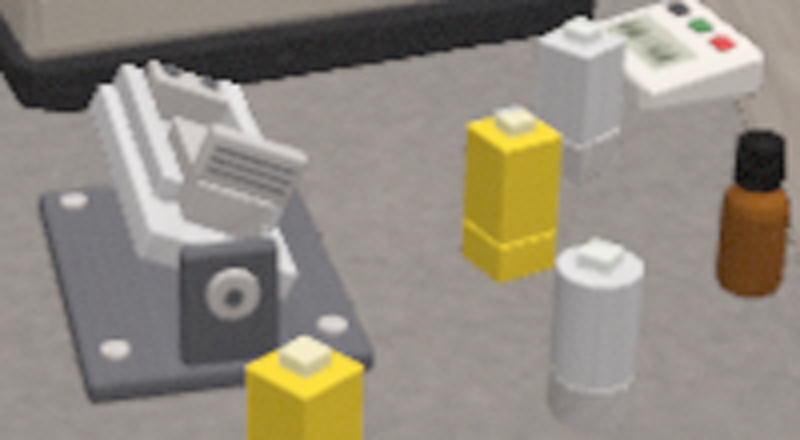

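The crops confirm the choice. The silver square prism, top crop (462,515) and side crop (580,95), is the wanted carrier. The round one is at crop (46,472) and the yellow ones are decoys. In the vice, the fixed jaw with its two holes is at crop (347,162) and the push plate at (142,205). Next I'll fit the vice's x, y and yaw and check it on an enlarged, contrast-stretched view.

```bash
cat > h.py <<'E'
import cv2,numpy as np
from scipy.spatial.transform import Rotation as R
F=np.diag([1.,-1,-1])
def proj(c,P):
    T=np.array(c["T"]);P=np.atleast_2d(P);Q=(P-T[:3,3])@T[:3,:3]@F
    return cv2.projectPoints(Q,np.zeros(3),np.zeros(3),c["camera_matrix"],np.array(c["dist_coeffs"]))[0].reshape(-1,2)
def ray(c,uv):
    T=np.array(c["T"]);n=cv2.undistortPoints(np.array(uv,float).reshape(-1,1,2),c["camera_matrix"],np.array(c["dist_coeffs"])).reshape(-1,2)
    return T[:3,3],np.c_[n,np.ones(len(n))]@F@T[:3,:3].T
def onplane(c,uv,z):
    o,d=ray(c,uv);return o+d*((z-o[2])/d[:,2:])
PITCH=R.from_euler('y',-25,degrees=True)
def bed(p,P):  # p=x,y,yaw
    return (R.from_euler('z',p[2])*PITCH).apply(np.atleast_2d(P))+[p[0],p[1],.048]
E
python3 - <<'E'
from h import *
import pickle
from scipy.optimize import least_squares
D=pickle.load(open("d0.pkl","rb"));t=D["top"];s=D["side"]
cv=lambda a,x0,y0:(np.array(a,float)+.5)/4-.5+[x0,y0]
# bed pts (mm) : fixed jaw face corners, ends, uphill rail outer top ends, push plate top outer
B=np.array([[15,-13,16],[-15,-13,16],[23,60,10],[23,-34,10]])/1e3
uv=cv([[322,136],[330,200],[152,140],[360,103]],225,150)
r=least_squares(lambda p:(proj(t,bed(p,B))-uv).ravel(),[.57,.21,-.15],x_scale=[.01,.01,.1])
print(r.x,np.round(r.fun,2)); p=r.x
# carriers
g=t["pixels"].astype(int)
for nm,(x,y) in dict(sq=(341,279),rd=(237,268)).items():
    m=np.zeros(g.shape[:2],np.uint8);w=g[y-16:y+17,x-16:x+17]
    m[y-16:y+17,x-16:x+17]=(w.min(2)>165)
    cs=max(cv2.findContours(m,0,cv2.CHAIN_APPROX_NONE)[0],key=cv2.contourArea)
    P=onplane(t,cs.reshape(-1,2),.056)[:,:2]
    q=cv2.minAreaRect((P*1e3).astype(np.float32));print(nm,q,cv2.contourArea(cs))
def lines(c,im,x0,y0,k):
    for h,x1,x2,ya,yb in((16,-23,-15,-34,60),(10,15,23,-34,60),(16,-15,15,-30,-13)):
        L=proj(c,bed(p,np.array([[x1,ya,h],[x2,ya,h],[x2,yb,h],[x1,yb,h]])/1e3))
        cv2.polylines(im,[((L-[x0,y0]+.5)*k).astype(np.int32)],True,(0,0,255) if h==16 else (0,160,0),1)
def crop(c,x0,y0,w,h,k):
    im=c["pixels"][y0:y0+h,x0:x0+w,::-1].astype(float)
    im=np.clip((im/255)**2.2*255,0,255).astype(np.uint8)
    a=cv2.resize(im,None,fx=k,fy=k,interpolation=cv2.INTER_CUBIC);b=a.copy();lines(c,b,x0,y0,k);return np.hstack([a,b])
a=crop(t,240,160,90,72,4.4);b=crop(s,230,228,90,72,4.4)
cv2.imwrite("pics/f1.png",cv2.resize(np.vstack([a,b])[:600],None,fx=1,fy=1))
E
```

```text
[0.57768486 0.1821019  0.1920226 ] [-0.62 -0.56  0.02 -0.24 -0.11  0.25  0.72  0.55]
sq ((422.0436706542969, 105.41810607910156), (25.853469848632812, 25.94202995300293), 45.90107727050781) 218.0
rd ((437.4893493652344, 287.1131591796875), (28.565858840942383, 28.309871673583984), 46.46087646484375) 203.0
```

View pics/f1.png

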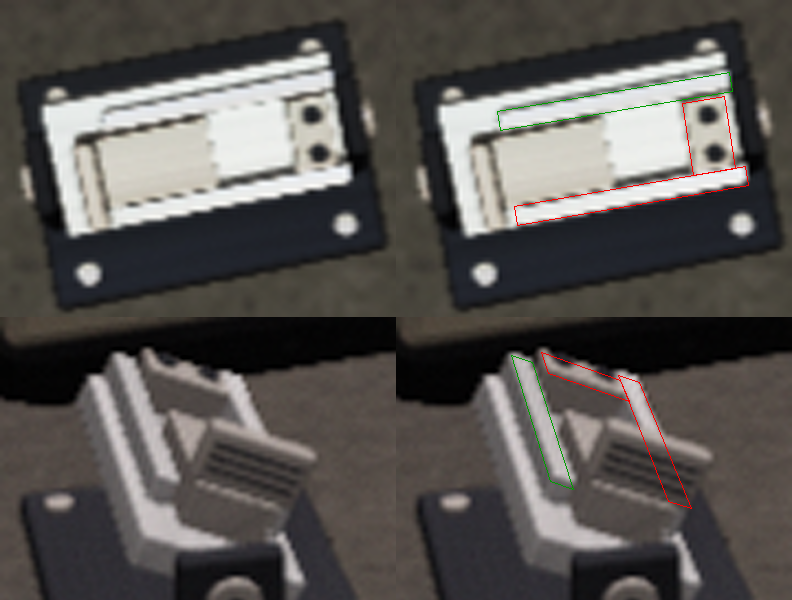

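The overlay matches the rails and the fixed jaw in both views: fixed jaw at top crop (294..301, 97..172), rails within about 1 px. The vice is at about (0.578, 0.182) with yaw 0.19. The square carrier is at (0.422, 0.105), with its flats at 45.9°. I'll grip across the −44° direction so the fingers stay clear of the timer.

```bash
cat >> h.py <<'E'
FL=R.from_euler('x',180,degrees=True)
def down(yaw): return (R.from_euler('z',yaw)*FL).as_rotvec()
def vrot(p,k): return (R.from_euler('z',p[2])*PITCH*R.from_euler('z',k)*FL).as_rotvec()
V=[.5777,.1821,.192]
E
python3 - <<'E'
from h import *
from rig import *
import pickle
D=pickle.load(open("d0.pkl","rb"));t=D["top"]
g=t["pixels"].astype(int)
# plate yaw
m=np.zeros(g.shape[:2],np.uint8);m[155:240,238:335]=(g[155:240,238:335].max(2)<85)|(g[155:240,238:335].min(2)>150)
m=cv2.morphologyEx(m,cv2.MORPH_OPEN,np.ones((3,3)))
cs=max(cv2.findContours(m,0,cv2.CHAIN_APPROX_NONE)[0],key=cv2.contourArea)
print("plate",cv2.minAreaRect((onplane(t,cs.reshape(-1,2),.006)[:,:2]*1e3).astype(np.float32)))
# jaw edges: mean profile along bed y at z=16
ys=np.arange(-40,80,1.)
gr=g.mean(2).astype(np.float32)
pr=np.mean([cv2.remap(gr,*[a.astype(np.float32).reshape(1,-1) for a in proj(t,bed(V,np.c_[0*ys+x,ys,0*ys+16]/1e3)).T],cv2.INTER_CUBIC)[0] for x in np.linspace(-6,6,9)],0)
print("prof",dict(zip(ys.astype(int)[::2].tolist(),pr.astype(int)[::2].tolist())))
q0=read_q()
y=np.radians(45.9-90)
for k in(y,y+np.pi):
    a=inverse_kinematics([.422,.105,.196],down(k)); print("pick",k,None if a is None else np.round(a,2))
for k in range(-1,3):
    for hgt in(.196,.26):
        P=bed(V,[0,0,hgt])[0]; a=inverse_kinematics(P,vrot(V,k*np.pi/2)); print("place",k,hgt,None if a is None else np.round(a,2))
    a=inverse_kinematics(bed(V,[0,.085,.193])[0],vrot(V,k*np.pi/2));print("push",k,None if a is None else np.round(a,2))
E
```

```text
plate ((584.3046264648438, 208.6932373046875), (64.19631958007812, 139.2119903564453), 12.13386058807373)
prof {-40: 95, -38: 99, -36: 87, -34: 121, -32: 224, -30: 236, -28: 226, -26: 211, -24: 191, -22: 188, -20: 206, -18: 223, -16: 227, -14: 212, -12: 232, -10: 246, -8: 246, -6: 246, -4: 246, -2: 246, 0: 246, 2: 246, 4: 246, 6: 246, 8: 246, 10: 246, 12: 246, 14: 246, 16: 246, 18: 237, 20: 229, 22: 231, 24: 231, 26: 231, 28: 231, 30: 231, 32: 231, 34: 231, 36: 231, 38: 231, 40: 231, 42: 231, 44: 231, 46: 231, 48: 232, 50: 232, 52: 232, 54: 232, 56: 232, 58: 232, 60: 232, 62: 232, 64: 188, 66: 192, 68: 228, 70: 231, 72: 211, 74: 218, 76: 241, 78: 243}
pick -0.7696902001294994 [-0.65  0.51  0.39  2.26 -0.44  0.44 -0.67]
pick 2.3719024534602937 [-0.32  0.48  0.    2.24 -0.    0.42  2.05]
place -1 0.196 [-0.85  0.52  0.53  2.2  -1.27  0.16 -0.58]
place -1 0.26 [-0.81  0.35  0.45  2.23 -0.32  0.18 -1.5 ]
push -1 [-1.09  0.58  0.63  2.15 -1.08  0.18 -0.95]
place 0 0.196 [-0.21  0.5  -0.24  2.16  1.24  0.21 -1.4 ]
place 0 0.26 [-0.7   0.33  0.32  2.22 -0.05  0.17 -0.18]
push 0 [-1.09  0.58  0.63  2.15 -1.08  0.18  0.62]
place 1 0.196 [-0.21  0.5  -0.24  2.16  1.24  0.21  0.17]
place 1 0.26 [-0.55  0.33  0.14  2.22  0.28  0.18  1.07]
push 1 [-0.57  0.51 -0.01  2.12  1.01  0.2   0.22]
place 2 0.196 [ 0.31  0.69 -0.9   2.13  1.53  0.58  1.63]
place 2 0.26 [-0.36  0.33 -0.07  2.2   0.59  0.22  2.35]
push 2 [-0.61  0.51  0.04  2.12  0.94  0.18  1.85]
```

Run:
```python
from h import *
from rig import *
k=down(np.radians(135.9))
set_gripper(.052)
reach([.422,.105,.31],k)
print(read_time(),read_ee_pos())
c=camera("side");cv2.imwrite("pics/s1.png",c["pixels"][:,:,::-1])
print("hit",move_straight([.422,.105,.196],rate=.12,threshold=8),read_ee_pos())
set_gripper(.02,40)
print(read_time(),read_gripper_width(),read_contact_force())
print(move_straight([.422,.105,.32],rate=.2),read_gripper_width(),read_contact_force(),read_time())
V=[.5777,.1821,.208]
for kk in(1,2):
    for hgt in(.30,.27,.24,.196):
        a=inverse_kinematics(bed(V,[0,0,hgt])[0],vrot(V,kk*np.pi/2)); print(kk,hgt,None if a is None else np.round(a,2))
c=camera("side");d=camera("top")
cv2.imwrite("pics/s2.png",np.vstack([c["pixels"][100:340,170:490],d["pixels"][150:310,190:510]])[:,:,::-1])
```

```text
2.6583 [0.42217994 0.10562674 0.31016646]
hit False [0.42227147 0.10508374 0.19645765]
4.15 0.025602511062246303 [-0.31239133 -0.61163545  5.73581764]
False 0.02548957502611708 [-0.17511199  0.1140637  -1.83543871] 4.9167
1 0.3 [-0.75  0.23  0.36  2.24  0.02  0.25  1.35]
1 0.27 [-0.73  0.31  0.36  2.23 -0.11  0.19  1.47]
1 0.24 [-0.78  0.39  0.43  2.22 -0.53  0.15  1.88]
1 0.196 [-0.2   0.5  -0.24  2.16  1.24  0.2   0.2 ]
2 0.3 [-0.48  0.23  0.06  2.23  0.3   0.27  2.66]
2 0.27 [-0.49  0.3   0.08  2.22  0.33  0.21  2.62]
2 0.24 [-0.49  0.37  0.09  2.2   0.38  0.15  2.57]
2 0.196 [-0.2   0.5  -0.24  2.16  1.24  0.2   1.77]
```

View pics/s2.png

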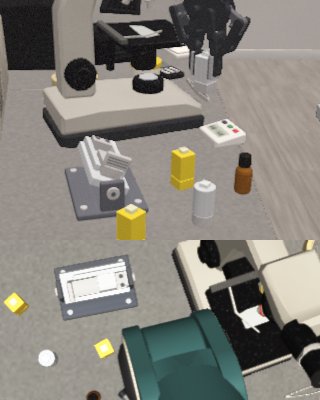

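The carrier is held: width 25.5 mm, block visible in the gripper at side (200,68). The bystanders haven't moved. Next I'll go over the vice with the tool tilted.

Run:
```python
from h import *
from rig import *
import pickle
from scipy.optimize import least_squares
D=pickle.load(open("d0.pkl","rb"));t=D["top"]
cv=lambda a,x0,y0,k:(np.array(a,float)+.5)/k-.5+[x0,y0]
B=np.array([[0,-13,16],[23,60,10],[23,-34,10],[-23,-34,16]])/1e3
uv=cv([[297,135],[103,112],[333,74],[351,182]],240,160,4.4)
r=least_squares(lambda p:(proj(t,bed([*p,.210],B))-uv).ravel(),[.57,.21])
V=[*r.x,.210];print(V,np.round(r.fun,2))
rv=vrot(V,np.pi)
reach(bed(V,[0,.0015,.30])[0],rv)
print(read_time(),np.round(read_q(),2))
print(move_straight(bed(V,[0,.0015,.235])[0],rv,rate=.1),read_time(),np.round(read_q(),2))
for h in(.215,.196):
    a=inverse_kinematics(bed(V,[0,.0015,h])[0],rv);print(h,a if a is None else np.round(a,2))
c=camera("side");d=camera("top");pickle.dump((V,c,d),open("d1.pkl","wb"))
# project expected carrier foot corners for check
im=c["pixels"][:,:,::-1].copy()
x0,y0,k=235,150,5
a=cv2.resize(im[y0:y0+120,x0:x0+80],None,fx=k,fy=k,interpolation=cv2.INTER_CUBIC);b=a.copy()
def pl(P,col):cv2.polylines(b,[((proj(c,bed(V,np.array(P)/1e3))-[x0,y0]+.5)*k).astype(np.int32)],True,col,1)
for h,x1,x2,ya,yb in((16,-23,-15,-34,60),(10,15,23,-34,60),(16,-15,15,-30,-13)): pl([[x1,ya,h],[x2,ya,h],[x2,yb,h],[x1,yb,h]],(0,0,255))
for h in(39,39+56): pl([[s*13,1.5+u*13,h] for s,u in((1,1),(1,-1),(-1,-1),(-1,1))],(0,200,0))
cv2.imwrite("pics/s3.png",np.hstack([a,b]))
```

```text
[np.float64(0.5780579300668983), np.float64(0.18137356191633666), 0.21] [-0.82  0.63 -0.15  0.23  0.23 -1.01  0.75  0.14]
5.6 [-0.48  0.23  0.06  2.23  0.29  0.27  2.66]Traceback (most recent call last):
  File "<stdin>", line 14, in <module>
rig.IKError: the arm cannot follow that straight line within its joint ranges
```

```bash
cat >> h.py <<'E'
V=[.57806,.18137,.210]
E
python3 - <<'E'
from h import *
from rig import *
rv=vrot(V,np.pi)
pa=lambda h,k=np.pi:inverse_kinematics(bed(V,[0,.0015,h])[0],vrot(V,k))
def show(tag):
    print(tag,read_time())
    for h in(.30,.26,.24,.22,.20,.19):
        a=pa(h);print("  ",h,a if a is None else np.round(a,2))
show("a")
q=np.array(read_q());g=np.array(pa(.196))
m=q+.5*(g-q); m[1]=q[1]
set_joints(m);print(np.round(read_ee_pos(),3),np.round(bed(V,[0,.0015,.30])[0],3)); show("mid")
E
```

```text
a 5.6
   0.3 [-0.48  0.23  0.06  2.23  0.29  0.27  2.66]
   0.26 [-0.5   0.33  0.09  2.21  0.32  0.19  2.63]
   0.24 [-0.41  0.38 -0.01  2.2   0.58  0.17  2.39]
   0.22 [-0.21  0.44 -0.24  2.17  1.05  0.21  1.95]
   0.2 [-0.2   0.49 -0.24  2.16  1.2   0.2   1.8 ]
   0.19 [-0.2   0.51 -0.24  2.15  1.28  0.2   1.73]
[0.478 0.156 0.337] [0.454 0.156 0.32 ]
mid 6.125
   0.3 [-0.2   0.25 -0.25  2.21  0.54  0.3   2.43]
   0.26 [-0.28  0.34 -0.16  2.2   0.67  0.23  2.31]
   0.24 [-0.32  0.38 -0.11  2.19  0.74  0.19  2.23]
   0.22 [-0.35  0.42 -0.07  2.18  0.82  0.15  2.16]
   0.2 [-0.2   0.49 -0.24  2.16  1.2   0.2   1.8 ]
   0.19 [-0.2   0.51 -0.24  2.15  1.28  0.2   1.73]
```

Run:
```python
from h import *
from rig import *
rv=vrot(V,np.pi)
pa=lambda h:inverse_kinematics(bed(V,[0,.0015,h])[0],rv)
q=np.array(read_q()); m=np.array([.0,.25,-.48,2.2,.9,.37,2.1])
set_joints(m);print(np.round(read_ee_pos(),3))
a=np.array(pa(.27));print(np.round(a,2))
set_joints(a)
for h in(.27,.24,.22,.20,.19):
    b=pa(h);print("  ",h,b if b is None else np.round(b,2))
try: print(move_straight(bed(V,[0,.0015,.232])[0],rv,rate=.08))
except IKError as e: print(e)
print(read_time(),np.round(read_q(),2),read_ee_pos()-bed(V,[0,.0015,.232])[0])
import pickle
c=camera("side");d=camera("top");pickle.dump((V,c,d),open("d1.pkl","wb"))
im=c["pixels"][:,:,::-1].copy()
x0,y0,k=235,190,5
a=cv2.resize(im[y0:y0+115,x0:x0+80],None,fx=k,fy=k,interpolation=cv2.INTER_CUBIC);b=a.copy()
def pl(P,col):cv2.polylines(b,[((proj(c,bed(V,np.array(P)/1e3))-[x0,y0]+.5)*k).astype(np.int32)],True,col,1)
for h,x1,x2,ya,yb in((16,-23,-15,-34,60),(10,15,23,-34,60),(16,-15,15,-30,-13)): pl([[x1,ya,h],[x2,ya,h],[x2,yb,h],[x1,yb,h]],(0,0,255))
for h in(36,36+56): pl([[s*13,1.5+u*13,h] for s,u in((1,1),(1,-1),(-1,-1),(-1,1))],(0,200,0))
cv2.imwrite("pics/s3.png",np.hstack([a,b]))
```

```text
[0.458 0.148 0.334]
[-0.    0.35 -0.48  2.19  0.9   0.32  2.11]
   0.27 [-0.    0.35 -0.48  2.19  0.9   0.32  2.11]
   0.24 [-0.09  0.41 -0.38  2.18  1.03  0.27  1.99]
   0.22 [-0.14  0.45 -0.31  2.17  1.11  0.24  1.9 ]
   0.2 [-0.2   0.49 -0.24  2.16  1.21  0.2   1.8 ]
   0.19 [-0.23  0.51 -0.21  2.15  1.26  0.19  1.74]
False
7.55 [-0.11  0.42 -0.36  2.17  1.06  0.26  1.95] [-3.60394518e-05  3.48791031e-04  8.76720254e-04]
```

View pics/s3.png

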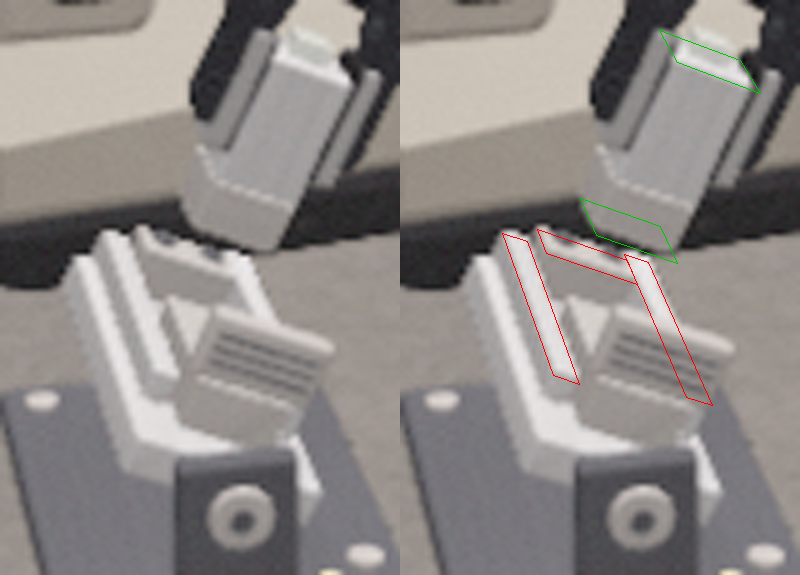

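The held carrier hangs squarely over the pocket: top edge (270,60)-(350,85), foot (203,225)-(275,250) in the crop. It and the vice show the same ~1 px offset from the overlay, so their relative alignment is good. I'll lower it slowly until contact.

Run:
```python
from h import *
from rig import *
rv=vrot(V,np.pi)
bz=bed(V,[0,0,1])[0]-bed(V,[0,0,0])[0]
tob=lambda P:(R.from_euler('z',V[2])*PITCH).inv().apply(np.array(P)-[V[0],V[1],.048])*1e3
f0=np.array(read_contact_force())
move_straight(bed(V,[0,.0015,.212])[0],rv,rate=.05,threshold=5);print(tob(read_ee_pos()),read_contact_force()-f0)
print(move_straight(bed(V,[0,.0015,.191])[0],rv,rate=.02,threshold=5),tob(read_ee_pos()),read_time())
f=read_contact_force()-f0;print("bed-frame force",(R.from_euler('z',V[2])*PITCH).inv().apply(f),read_gripper_width(),np.round(read_q(),2))
```

```text
[-1.00265904e-02  1.59204841e+00  2.12044550e+02] [0.51438743 0.49468869 0.26122376]
True [1.18267080e-02 1.54123032e+00 1.97144581e+02] 8.9417
bed-frame force [ 0.36777778 -0.03917695  7.42028385] 0.025788280925701287 [-0.2   0.49 -0.24  2.16  1.23  0.2   1.78]
```

Contact came at 197.1 mm, against 196.5 mm expected, and the force is purely normal, so the foot is on the bed. I'll release, back off and look.

Run:
```python
from h import *
from rig import *
rv=vrot(V,np.pi)
set_gripper(.05,20);print(read_time(),read_gripper_width())
print(move_straight(bed(V,[0,.0015,.29])[0],rv,rate=.12),read_time(),np.round(read_q(),2))
set_gripper(0.0)
Pz=[bed(V,[0,y,h])[0] for y,h in((.115,.29),(.115,.195),(.075,.195))]
for kk in(1,2):
  for P in Pz:
    a=inverse_kinematics(P,vrot(V,kk*np.pi/2));print(kk,a if a is None else np.round(a,2))
reach(Pz[0],vrot(V,np.pi));print(read_time())
import pickle
c=camera("side");d=camera("top");pickle.dump((V,c,d),open("d2.pkl","wb"))
cr=lambda c,x0,y0:cv2.resize(c["pixels"][y0:y0+115,x0:x0+80,::-1],None,fx=5,fy=5,interpolation=cv2.INTER_CUBIC)
cv2.imwrite("pics/s4.png",np.hstack([cr(c,235,190),cr(d,245,150)]))
```

```text
9.3 0.05001091415791507
False 10.225 [ 0.06  0.32 -0.55  2.19  0.83  0.35  2.18]
1 [-0.53  0.31 -0.16  2.15  0.71  0.38  0.48]
1 [-0.67  0.51  0.04  2.11  0.91  0.2   0.28]
1 [-0.59  0.5   0.04  2.14  0.92  0.16  0.33]
2 [-0.23  0.36 -0.51  2.13  0.92  0.46  1.88]
2 [-0.44  0.53 -0.24  2.09  1.18  0.31  1.63]
2 [-0.35  0.51 -0.25  2.12  1.22  0.28  1.66]
11.2833
```

View pics/s4.png

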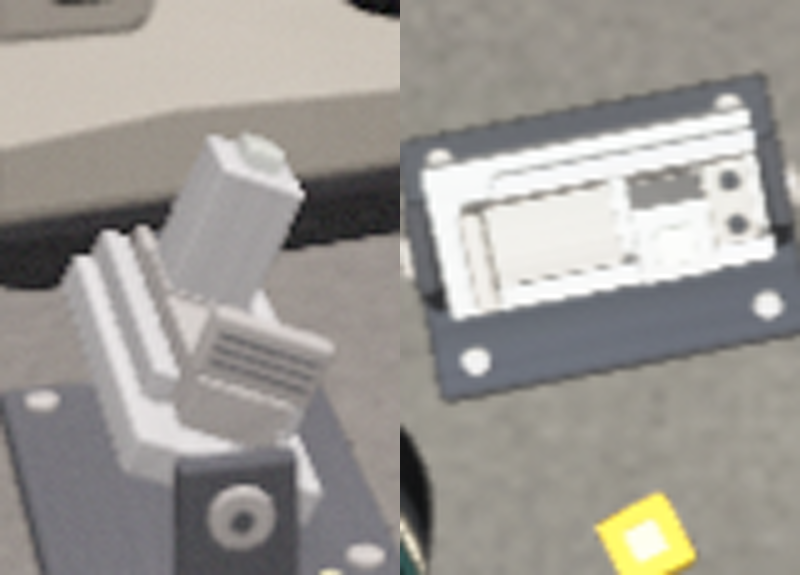

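The carrier stands in the pocket, top at side crop (255,165), foot hidden behind the jaw, and square in the top view at (668,240). Next I'll push the plate with the closed fingers.

Run:
```python
from h import *
from rig import *
rv=vrot(V,np.pi);inv=(R.from_euler('z',V[2])*PITCH).inv()
tob=lambda P:inv.apply(np.array(P)-[V[0],V[1],.048])*1e3
print(move_straight(bed(V,[0,.115,.191])[0],rv,rate=.12,threshold=8),np.round(tob(read_ee_pos()),1),read_time())
f0=np.array(read_contact_force())
rep=lambda h:print(h,np.round(tob(read_ee_pos()),2),"F",np.round(inv.apply(read_contact_force()-f0),2),round(read_time(),2))
rep(move_straight(bed(V,[0,.090,.191])[0],rv,rate=.06,threshold=5))
for i in range(16):
    y=.089-.001*i
    h=move_straight(bed(V,[0,y,.191])[0],rv,rate=.015,threshold=None);rep(h)
    if inv.apply(read_contact_force()-f0)[1]>9: break
```

```text
False [  0.2 114.9 191.3] 12.3583
False [1.2000e-01 8.9720e+01 1.9111e+02] F [ 0.41  0.17 -0.39] 12.93
False [-4.0000e-02  8.9300e+01  1.9101e+02] F [-1.55 -0.18 -0.54] 13.18
False [-3.0000e-02  8.8020e+01  1.9096e+02] F [-0.09 -1.11 -0.18] 13.43
False [-4.0000e-02  8.6940e+01  1.9098e+02] F [-1.16 -1.77 -0.86] 13.68
False [3.00e-02 8.59e+01 1.91e+02] F [ 0.15 -0.29 -0.8 ] 13.93
False [1.000e-02 8.488e+01 1.910e+02] F [-0.67 -0.7   1.26] 14.18
False [1.0000e-02 8.3910e+01 1.9099e+02] F [-0.33 -0.79 -0.23] 14.43
False [-1.0000e-02  8.2910e+01  1.9097e+02] F [-0.18  0.   -0.52] 14.68
False [-1.0000e-02  8.1870e+01  1.9097e+02] F [ 0.61 -0.53 -0.06] 14.93
False [ -0.    80.95 191.  ] F [-0.28 -0.   -0.13] 15.18
False [-1.0000e-02  8.0480e+01  1.9105e+02] F [-0.54  0.4  -2.38] 15.43
False [-1.0000e-02  7.9310e+01  1.9104e+02] F [-0.82  2.16 -0.95] 15.68
False [1.0000e-02 7.7950e+01 1.9102e+02] F [-0.35  2.21 -0.76] 15.93
False [1.000e-02 7.686e+01 1.910e+02] F [ 0.23  3.1  -0.75] 16.18
False [4.000e-02 7.584e+01 1.910e+02] F [-0.21  1.78 -1.69] 16.43
False [2.0000e-02 7.5050e+01 1.9102e+02] F [ 0.09  2.01 -0.29] 16.68
False [3.0000e-02 7.4340e+01 1.9103e+02] F [-0.47  3.21 -1.02] 16.93
```

Run:
```python
from h import *
from rig import *
rv=vrot(V,np.pi);inv=(R.from_euler('z',V[2])*PITCH).inv()
tob=lambda P:inv.apply(np.array(P)-[V[0],V[1],.048])*1e3
f0=0
for i in range(20):
    move_straight(bed(V,[0,.0737-.0006*i,.191])[0],rv,rate=.01)
    F=inv.apply(read_contact_force());print(np.round(tob(read_ee_pos()),2),"F",np.round(F,2),round(read_time(),2))
    if F[1]>11: break
import pickle
c=camera("side");d=camera("top");pickle.dump((V,c,d),open("d3.pkl","wb"))
cr=lambda c,x0,y0:cv2.resize(c["pixels"][y0:y0+115,x0:x0+80,::-1],None,fx=5,fy=5,interpolation=cv2.INTER_CUBIC)
cv2.imwrite("pics/s5.png",np.hstack([cr(c,235,190),cr(d,245,150)]))
```

```text
[-2.0000e-02  7.4250e+01  1.9104e+02] F [ 0.57  5.73 -2.37] 17.18
[-2.0000e-02  7.4050e+01  1.9108e+02] F [ 0.23  6.64 -2.64] 17.43
[-2.000e-02  7.387e+01  1.911e+02] F [ 0.8   6.86 -3.03] 17.68
[-3.0000e-02  7.3690e+01  1.9113e+02] F [-0.73  8.37 -2.62] 17.93
[-3.0000e-02  7.3510e+01  1.9115e+02] F [-0.49  7.96 -3.38] 18.18
[-3.0000e-02  7.3320e+01  1.9118e+02] F [ 0.38  9.46 -2.79] 18.43
[-7.0000e-02  7.3140e+01  1.9119e+02] F [ 0.17 10.05 -4.81] 18.68
[-9.0000e-02  7.2960e+01  1.9121e+02] F [ 0.69 11.4  -5.18] 18.93
```

The force climbs stiffly from y ≈ 74.3 mm to 11.4 N after about 6 mm of jaw travel, so the carrier is pinched. I'll back off and look.

Run:
```python
from h import *
from rig import *
rv=vrot(V,np.pi)
move_straight(bed(V,[0,.115,.191])[0],rv,rate=.08)
move_straight(bed(V,[0,.115,.30])[0],rv,rate=.12)
print(read_time(),read_contact_force())
import pickle
c=camera("side");d=camera("top");pickle.dump((V,c,d),open("d4.pkl","wb"))
cr=lambda c,x0,y0:cv2.resize(c["pixels"][y0:y0+115,x0:x0+80,::-1],None,fx=5,fy=5,interpolation=cv2.INTER_CUBIC)
b=cr(d,245,150);a=cr(c,235,190)
x0,y0,k=235,190,5
for h in(0,56):
    L=proj(c,bed(V,np.array([[s*13,u*13,h] for s,u in((1,1),(1,-1),(-1,-1),(-1,1))])/1e3))
    if h: cv2.polylines(a,[((L-[x0,y0]+.5)*k).astype(np.int32)],True,(0,200,0),1)
cv2.imwrite("pics/s6.png",np.hstack([a,b]))
```

```text
20.8 [ 0.36050868 -0.46509577  0.10359707]
```

View pics/s6.png

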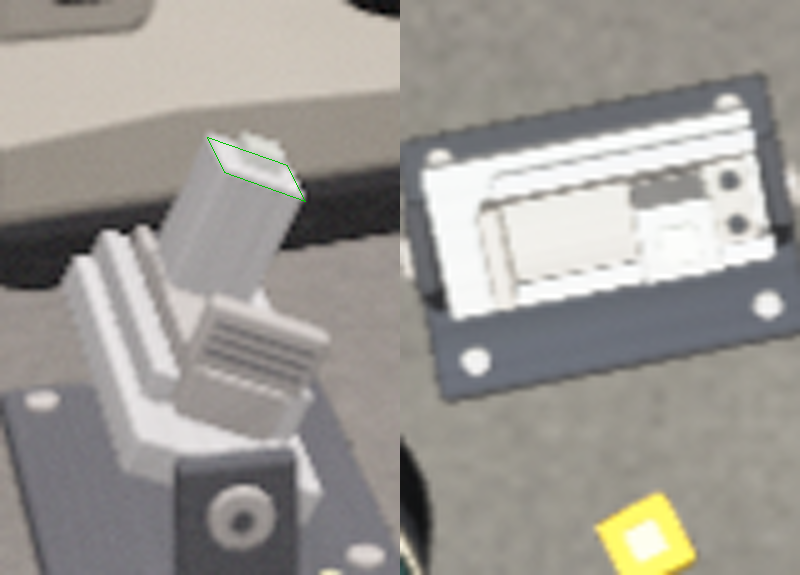

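The jaw is closed on the carrier with no gap, at top crop (637,235). The carrier's top lies on its predicted outline for a flat, clamped pose, at side crop (255,168). I'll do a last check on the bystanders, then hand in.

Run:
```python
from h import *
from rig import *
import pickle
D=pickle.load(open("d0.pkl","rb"));c=pickle.load(open("d4.pkl","rb"))[1]
a=D["side"]["pixels"].astype(int);b=c["pixels"].astype(int)
for n,(x,y,w,h) in dict(round=(360,278,28,44),bottle=(402,252,24,44),timer=(388,218,28,30),yel1=(338,246,30,48),yel2=(284,302,36,56)).items():
    print(n,np.abs(a-b)[y:y+h,x:x+w].mean().round(2))
print(read_time());finish_job()
```

```text
round 1.29
bottle 2.46
timer 0.99
yel1 1.91
yel2 1.67
20.9
the job is handed in; nothing more can be done
```

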